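# Light bar out of the jammed drawer

## Robot

A 7-joint arm with a two-finger parallel gripper is mounted at the origin on the work surface. World frame = base frame: x ahead of the robot, y to its left, z up, the work surface at z = 0. Lengths are in m, angles in rad, forces in N, time in s.
With the tool pointing down it reaches from about 0.425 to 1.025 m from the base axis. Payload 9.4 kg.
Tool frame: the origin (TCP) lies midway between the tips of the shut fingers; the grasp point (between the pads) lies 19 mm behind it; z points along the fingers, y is the line along which they close (so a half turn about z gives the same grasp; the last joint's range is limited). The gripper opens to 85 mm and grips with 20 to 120 N. Pads are 22 mm wide; open, the fingers measure 114 mm over their backs; the gripper's body (76 mm by 85 mm) begins 54 mm behind the grasp point. The pads swing forward as they close: fully open they stand 13 mm farther back than shut.
Start: joints at [-1.347, 0.599, -0.003, 1.599, 0.002, 0.943, -0.08], TCP at [0.215, 0.692, 0.231] pointing down, gripper open.
Joint ranges: [-2.57, 2.57], [-0.35, 1.97], [-1.29, 1.29], [0.11, 2.56], [-1.05, 4.19], [0.11, 1.86], [-2.63, 2.63]. Speed limits (rad/s): [2.22, 2.22, 3.01, 3.01, 3.14, 3.14, 3.14].

## Interface

Orientations are given as a unit quaternion [w, x, y, z].
In Python, from station import status, vision, env gives the robot as it stands.
- The arm moves only by the tool servo_tool, never from a script. Its argument "deltas" is a list that holds one entry, the list of rows, each a list of 7 numbers: the shift along the tool's x, y, z in m, then the turn, a rotation vector about the tool's x, y, z in rad, then the opening, from 0 (shut) to 1 (fully open). In form: [[[x, y, z, rx, ry, rz, gripper], ...]]. A call has exactly 8 rows; each row is the pose to reach, as a shift and turn from the pose commanded when the call began, along the tool's axes at that moment; what a row does not reach only later rows make up. A row lasts 1/10 s, in which the tool goes at most 50 mm and 8.59 degrees, less where a joint would pass 70% of its speed; a pose out of reach is approached as far as the arm can. A call with a gripper value outside its range is refused whole. The fingers move at their own pace and stop on an object; the grip force is fixed at half the most. Time passes only in rows, so rows that repeat a pose let the fingers close, or fill a call up. It gives the time, the measured TCP pose, the force, the opening and the grip force at its end, in the units of the state.
- status.observe(): the state, without advancing time (a new reading comes with each control period).
- vision.get_image(name): name is "scene" or "top" or "wrist"; returns a dict with "image" (384x512x3 uint8, red, green, blue), "fx", "fy", "cx", "cy" (pixels), "k1" (the pictures are not rectified: a ray, as slopes to the right and down, at radius r is drawn at 1 + k1 r^2 times it, then the intrinsics apply), "cam_to_world" (4x4, takes a point from camera to world coordinates). Camera axes: x right, y up, looking along -z (the intrinsics and any distortion apply to the point x, -y, -z); pixel columns grow to the right and rows downward; lengths in m; the calibration is good to about 2 mm. A picture is of the moment at which its call begins. There is no depth.
- env.hand_in(): hands the job in; it is judged then, once.
The state is a dict: "clock": time; "joint_pos": joint angles; "joint_velocities": joint speeds; "joint_torque": joint torques, N m; "tool_pos": TCP position; "ee_rot": TCP orientation; "wrist_force": force on the tool from outside, world axes, zero at the start; "torque": the same for the moment, N m; "opening": finger opening in m; "gripper_force": force on a finger pad.
Only numpy, scipy, OpenCV 4.12 (cv2) and the standard library are available. Lean on these libraries where they do the work, as an engineer would, in place of code of your own. Each camera call takes 0.05 s, during which the arm holds its last target. There are 200 camera calls.

## Task

The drawer of the low steel unit is jammed half open, and the long light bar in it reaches back under the worktop. Tilt its exposed front end up, draw it out through the gap, and hold it level, lens still facing down, centred over the black mat on top of the unit, about 10 cm above the mat. Finish holding it there, without putting it down or letting go, and leave the other things where they stand.

Things in the scene. Friction and masses are not known exactly. Their poses are not given: they have to be found in the camera images.
- cabinet: Low steel one-drawer unit, fixed, drawer stuck. Origin on the bench under the middle of the drawer's open part; z up, -y the way the drawer pulls out, x across. Open gap 215 mm along y by 170 mm across (x). Drawer floor 15 mm above the bench, rims of its 8 mm side walls at 60 mm. Under the worktop the drawer runs on, equally wide and deep, to y = +405 mm.
- worktop_edge (a point): Middle of the upper edge of the unit's worktop that overhangs the drawer, the back limit of the gap: at y = +107.5 mm of the unit, 110 mm above the bench. The worktop is 20 mm thick (underside at 90 mm), 240 mm across, and runs 340 mm back from here (+y).
- front_rim (a point): Middle of the inner top edge of the drawer front, the other limit of the gap: at y = -107.5 mm of the unit, 80 mm above the bench. The front is 12 mm thick and 240 mm wide; a bar handle on its outer face stands 22 mm out, at 41 to 49 mm height.
- bar_centre (a point): Centre (and centre of mass) of the loose light bar: rigid, 300 mm long (x), 24 wide (y), 30 high (z), 0.17 to 0.35 kg, aluminium with black end caps, white lens along its underside. It lies lens down on the drawer floor, along the drawer, 5 to 20 mm from the drawer front, its back third under the worktop. x points to the end near the drawer front, z up.
- bar_front (a point): Middle of the end face of the light bar that lies near the drawer front (150 mm from its centre, +x).
- bar_back (a point): Middle of the other end face, which starts under the worktop (150 mm from its centre, -x).
- mat_centre (a point): Centre of the upper face of the black mat, 170 mm across by 220 mm by 2 mm, fixed on the unit's worktop; its upper face is 112 mm above the bench. z up.
- caps_c (a point): Bystander: small black holder with three clear ink caps standing on the mat, 75 by 28 by 24 mm high; point at its centre.
- washbottle_c (a point): Bystander: white squeeze bottle standing on the bench, 70 mm in diameter, 200 mm high with its bent spout; point on its axis 70 mm up.
- tape_c (a point): Bystander: roll of paper tape lying flat on the bench, 90 mm in diameter, 24 mm high; point at its centre.

How it is judged:
By the outcome, as a careful person would: the job done as asked, in the order asked, and still so for the second after the job is handed in, while the arm keeps its last pose, push and grip.
It also fails if it takes over 42 s, if anything falls off the work surface, if the arm or the gripper's body presses on something with over 40 N, if the wrist force passes 120 N, or if a joint passes its speed limit or range.

## Working session

There is one attempt and no reset: what is moved stays moved. The work goes in short steps, Python scripts to look and compute and a tool call to move; the robot and the scene stay as the last step left them, time stands still between calls to the robot, and variables do not carry over. Pictures are saved under pics/ and viewed, at most 10 in all, crops included, and the job is handed in when it is done.

Besides the shell and the picture viewer there is one more tool, called after "Request:" as name(argument=value, ...) on one line, values as JSON. servo_tool: Moves the arm, as the interface text tells. Its arguments: {"type":"object","properties":{"deltas":{"type":"array","items":{"type":"array","items":{"type":"array","items":{"type":"number"}}}}},"required":["deltas"]}

```bash
mkdir -p pics; ls
python3 - <<'E'
from station import status, vision
import cv2, numpy as np, pickle
d={}
for n in ("scene","top"):
    v=vision.get_image(n); d[n]=v
    print(n,v["fx"],v["cx"],v["cy"],v["k1"],np.round(v["cam_to_world"],3).tolist())
pickle.dump(d,open("v0.pkl","wb"))
im=np.vstack([d["scene"]["image"],d["top"]["image"]])[:,:,::-1]
im=np.hstack([d["scene"]["image"],d["top"]["image"]])[:,:,::-1]
cv2.imwrite("pics/top0.png",cv2.resize(d["top"]["image"][:,:,::-1],(800,600)))
cv2.imwrite("pics/scene0.png",cv2.resize(d["scene"]["image"][:,:,::-1],(800,600)))
print(status.observe())
E
```

```text
pics
scene 441.9175027563302 256.56316176862975 189.91975665264124 -0.03565389441863969 [[0.318, -0.782, 0.537, 1.256], [0.948, 0.269, -0.17, -0.286], [-0.012, 0.563, 0.827, 1.196], [0.0, 0.0, 0.0, 1.0]]
top 416.62561622928814 252.6818685768845 193.83724357967338 -0.09674755030640203 [[0.111, 0.973, -0.201, 0.334], [-0.994, 0.108, -0.025, -0.072], [-0.003, 0.202, 0.979, 1.208], [0.0, 0.0, 0.0, 1.0]]
{'clock': 0.1, 'joint_pos': array([-1.34669958,  0.60005615, -0.00254871,  1.60003606,  0.00178979,
        0.94287101, -0.07979062]), 'joint_velocities': array([ 0.00168569, -0.00052781,  0.00035205, -0.00343952,  0.00112049,
        0.00219304, -0.00104418]), 'joint_torque': array([ 5.14549101e-03, -7.77991390e+01,  1.56951472e+00, -2.58625925e+01,
        1.25918808e-02,  5.58494066e-03, -1.58596924e-05]), 'tool_pos': array([0.21468912, 0.69206014, 0.23050019]), 'ee_rot': array([-4.43934448e-05,  1.49799228e-01,  9.88716199e-01, -6.82719805e-04]), 'wrist_force': array([ 0.51797914, -0.05725252, -0.3434574 ]), 'torque': array([-0.0109511 , -0.04322523,  0.01016231]), 'gripper_force': 0.0, 'opening': 0.08549100548196147}
```

View pics/top0.png

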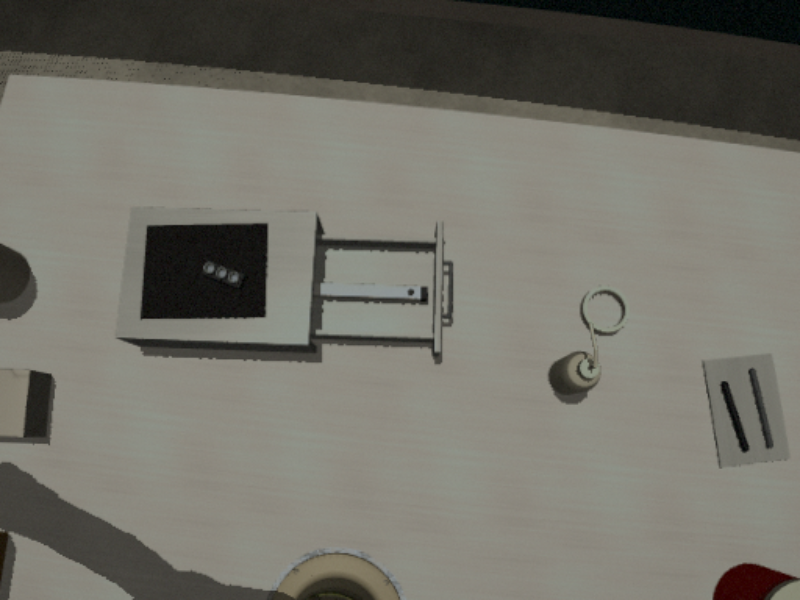

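View pics/scene0.png

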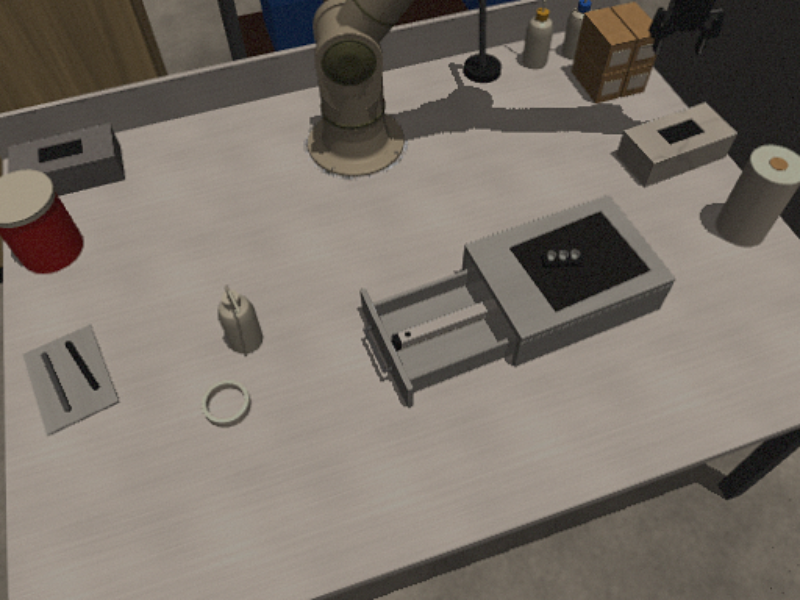

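The top view shows the unit at left with the drawer pulled out to the right (world -y). The mat is at (142–267, 224–318), the bar at (320–428, 292) with its black cap at (424, 294), and the bottle and tape are well to the right. The scene view confirms this. Next I measure.

```bash
cat > h.py <<'E'
import numpy as np, cv2, pickle
from scipy.spatial.transform import Rotation as R
def ray(v,uv):
    K=np.array([[v["fx"],0,v["cx"]],[0,v["fy"],v["cy"]],[0,0,1]])
    p=cv2.undistortPoints(np.float64(uv).reshape(-1,1,2),K,np.array([v["k1"],0,0,0]))[:,0]
    M=np.array(v["cam_to_world"]); d=np.c_[p[:,0],-p[:,1],-np.ones(len(p))]@M[:3,:3].T
    return M[:3,3],d
def plane(v,uv,z):
    o,d=ray(v,uv); return o+d*((z-o[2])/d[:,2])[:,None]
def rot(q): q=np.array(q); return R.from_quat(q[[1,2,3,0]])
E
python3 - <<'E'
from h import *
d=pickle.load(open("v0.pkl","rb"))
for n,box in (("top",(80,125,180,215)),("scene",(310,120,430,215))):
    v=d[n]; g=cv2.cvtColor(v["image"],cv2.COLOR_RGB2GRAY)
    x0,y0,x1,y1=box; m=np.zeros_like(g); m[y0:y1,x0:x1]=(g[y0:y1,x0:x1]<45)*255
    c=max(cv2.findContours(m,cv2.RETR_EXTERNAL,cv2.CHAIN_APPROX_NONE)[0],key=cv2.contourArea)
    P=plane(v,c[:,0].astype(float),.112)
    r=cv2.minAreaRect((P[:,:2]*1000).astype(np.float32)); print(n,"mat",r)
v=d["top"]; crop=v["image"][125:235,60:305][:,:,::-1]
a=cv2.resize(crop,None,fx=3,fy=3,interpolation=cv2.INTER_CUBIC)
v=d["scene"]; crop=v["image"][120:270,220:440][:,:,::-1]
b=cv2.resize(crop,None,fx=3.4,fy=3.4,interpolation=cv2.INTER_CUBIC)
cv2.imwrite("pics/tc.png",np.clip(a*1.5,0,255)); cv2.imwrite("pics/sc.png",np.clip(b*1.5,0,255))
E
```

```text
top mat ((580.020751953125, 295.4683837890625), (169.11814880371094, 218.16995239257812), 6.9269890785217285)
scene mat ((579.9723510742188, 297.217529296875), (167.08767700195312, 218.3286590576172), 7.12411642074585)[ WARN:0@0.308] global loadsave.cpp:1063 imwrite_ Unsupported depth image for selected encoder is fallbacked to CV_8U.
```

View pics/tc.png

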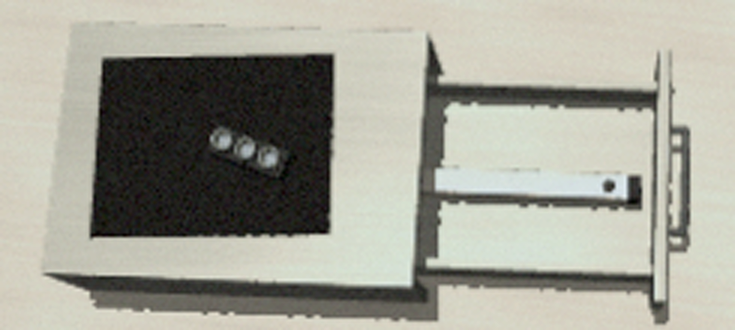

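View pics/sc.png

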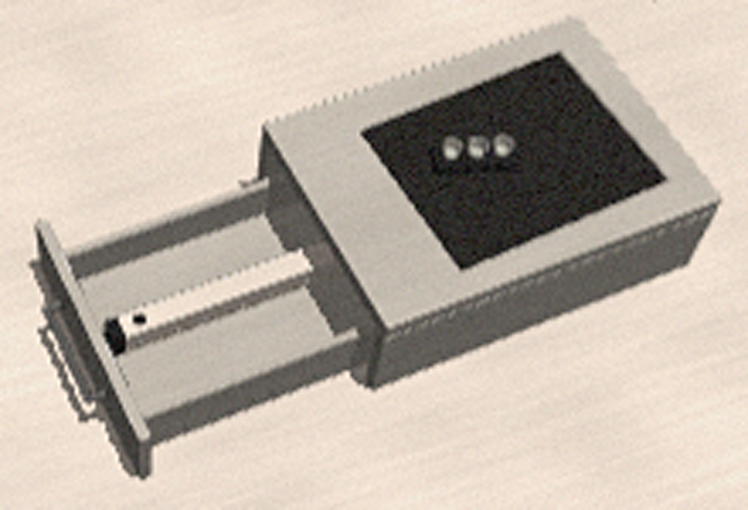

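Run:
```python
from h import *
d=pickle.load(open("v0.pkl","rb"))
v=d["top"]; g=v["image"].astype(int)
for c in (212,225,240,255,263): print(c,[tuple(g[r,c]) [1] for r in range(174,200)], )
print([g[r,240].tolist() for r in (178,182,186,190,194,198)])
print("row187",g[187,255:290,1].tolist()); print("row191",g[191,255:290,1].tolist())
f=lambda p,z:np.round(plane(v,np.array(p)/3+[60,125],z)*1000).tolist()
print("worktop edge",f([(428,33),(414,287)],.110)); print("front in rim",f([(658,52),(653,318)],.080))
w=d["scene"]; s=lambda p,z:np.round(plane(w,np.array(p)/3.4+[220,120],z)*1000).tolist()
print("sc worktop",s([(265,125),(385,333)],.110)); print("sc rim inner",s([(48,223),(149,437)],.08))
print("sc bar cap front top corners, far, back", s([(104,322),(124,334)],.045), s([(298,250),(312,262)],.045))
```

```text
212 [np.int64(148), np.int64(147), np.int64(145), np.int64(144), np.int64(144), np.int64(145), np.int64(126), np.int64(137), np.int64(149), np.int64(148), np.int64(150), np.int64(150), np.int64(147), np.int64(148), np.int64(140), np.int64(90), np.int64(45), np.int64(55), np.int64(59), np.int64(128), np.int64(145), np.int64(147), np.int64(149), np.int64(148), np.int64(147), np.int64(144)]
225 [np.int64(149), np.int64(147), np.int64(146), np.int64(145), np.int64(146), np.int64(147), np.int64(146), np.int64(144), np.int64(148), np.int64(148), np.int64(149), np.int64(148), np.int64(149), np.int64(150), np.int64(151), np.int64(102), np.int64(47), np.int64(54), np.int64(56), np.int64(125), np.int64(147), np.int64(148), np.int64(148), np.int64(149), np.int64(145), np.int64(144)]
240 [np.int64(145), np.int64(146), np.int64(145), np.int64(145), np.int64(144), np.int64(142), np.int64(146), np.int64(146), np.int64(148), np.int64(150), np.int64(150), np.int64(151), np.int64(150), np.int64(150), np.int64(149), np.int64(145), np.int64(98), np.int64(44), np.int64(57), np.int64(59), np.int64(129), n
[... 944 characters left out ...]
6, 137]]
row187 [149, 150, 149, 150, 150, 141, 72, 40, 38, 48, 140, 150, 151, 148, 76, 36, 39, 37, 52, 130, 141, 140, 86, 56, 136, 137, 131, 99, 139, 143, 144, 116, 68, 58, 49]
row191 [56, 56, 59, 60, 68, 70, 69, 79, 84, 92, 81, 79, 96, 101, 46, 17, 16, 15, 39, 131, 139, 138, 85, 71, 133, 136, 131, 94, 72, 135, 143, 119, 73, 60, 54]
worktop edge [[707.0, 113.0, 110.0], [471.0, 93.0, 110.0]]
front in rim [[722.0, -102.0, 80.0], [470.0, -122.0, 80.0]]
sc worktop [[474.0, 100.0, 110.0], [714.0, 113.0, 110.0]]
sc rim inner [[494.0, -117.0, 80.0], [727.0, -101.0, 80.0]]
sc bar cap front top corners, far, back [[589.0, -95.0, 45.0], [607.0, -83.0, 45.0]] [[574.0, 97.0, 45.0], [590.0, 105.0, 45.0]]
```

Run:
```python
from h import *
d=pickle.load(open("v0.pkl","rb"))
v=d["top"]; g=v["image"].astype(int)
P=[]
for c in range(208,258):
    col=g[174:196,c]; ok=np.where((col[:,2]>col[:,1]-7)&(col[:,1]>120))[0]
    # lower edge subpixel at level ~100
    b=174+ok.max(); a=174+ok.min()
    P.append((c,a-.5,b+.5+np.clip((g[b+1,c,1]-50)/100,0,1)))
P=np.array(P); 
for k in (1,2):
    W=plane(v,P[:,[0,k]],.045); q=np.polyfit(W[:,1],W[:,0],1); r=W[:,0]-np.polyval(q,W[:,1])
    q=np.polyfit(W[abs(r)<2e-3,1],W[abs(r)<2e-3,0],1)
    print(k,q,np.std(r)*1000,np.polyval(q,0))
print("front",plane(v,[(273.4,187)],.045), plane(v,[(273.4,187)],.030))
y=np.radians(7.0); ux=np.array([np.cos(y),np.sin(y)]); uy=np.array([-np.sin(y),np.cos(y)])
for p in ([.590,.103],[.596,-.112],[.5945,.1065],[.6105,-.109],[.580,.2963]): print(p,"rel mat ux,uy",(np.array(p)-[.58,.2963])@ux,(np.array(p)-[.58,.2963])@uy)
```

```text
1 [-0.06536493  0.60307118] 1.2618780850635196 0.6030711817767543
2 [-0.0756351   0.57997085] 0.521202190617518 0.5799708509417225
front [[ 0.59875667 -0.09884962  0.045     ]] [[ 0.6021692  -0.09919977  0.03      ]]
[0.59, 0.103] rel mat ux,uy -0.013631882563801783 -0.19307786454631903
[0.596, -0.112] rel mat ux,uy -0.033878514486060544 -0.40720650320963414
[0.5945, 0.1065] rel mat ux,uy -0.008738882179497757 -0.19015236506089758
[0.6105, -0.109] rel mat ux,uy -0.019120987257045866 -0.4059959702340848
[0.58, 0.2963] rel mat ux,uy 0.0 0.0
```

```bash
cat > plan.py <<'E'
from h import *
from station import status
th=lambda a:np.radians(a)
F=np.array([.0713,-.9975,0]); P3=np.array([.9975,.0713,0]); Z=np.array([0,0,1.])
C=np.array([.588,.0516,.030])            # bar centre
G=C+F*.022; G[2]=.0395                   # grasp point
def tool(alpha,f=F):
    z=-np.cos(alpha)*Z-np.sin(alpha)*f; y=np.cross(Z,f); y=-y if y[0]<0 else y
    return R.from_matrix(np.c_[np.cross(y,z),y,z])
A=th(20); R0=tool(A); T0=G+.019*R0.apply([0,0,1])
def delta(T,Rt):
    s=status.observe(); Rc=rot(s["ee_rot"])
    d=Rc.inv().apply(T-s["tool_pos"]); r=(Rc.inv()*Rt).as_rotvec()
    print("t",round(s["clock"],2),"pos",np.round(s["tool_pos"],4),"F",np.round(s["wrist_force"],1),"op",round(s["opening"],4),"gf",s["gripper_force"])
    print("delta",np.round(d,4),np.round(r,3)); return d,r
E
python3 -c "
from plan import *
print(T0,R0.as_matrix().round(3)); delta(T0+.17*Z,R0)"
```

```text
[0.58910527 0.0361371  0.02164593] [[-0.067  0.997 -0.024]
 [ 0.937  0.071  0.341]
 [ 0.342 -0.    -0.94 ]]
t 0.1 pos [0.2147 0.6921 0.2305] F [ 0.5 -0.1 -0.3] op 0.0855 gf 0.0
delta [-0.5519 -0.5155  0.0396] [-0.21   0.307  1.186]
```

Request:
servo_tool(deltas=[[[-0.034, -0.032, 0.002, -0.013, 0.019, 0.074, 0.8], [-0.068, -0.064, 0.004, -0.026, 0.038, 0.148, 0.8], [-0.102, -0.096, 0.006, -0.04, 0.057, 0.222, 0.8], [-0.136, -0.128, 0.008, -0.053, 0.076, 0.296, 0.8], [-0.17, -0.16, 0.011, -0.066, 0.096, 0.37, 0.8], [-0.204, -0.192, 0.013, -0.079, 0.115, 0.444, 0.8], [-0.238, -0.224, 0.016, -0.092, 0.134, 0.518, 0.8], [-0.272, -0.256, 0.019, -0.105, 0.153, 0.592, 0.8]]])

```text
clock: 0.9
tool_pos: [0.3994, 0.3656, 0.2122]
ee_rot: [-0.067, 0.432, 0.897, 0.063]
wrist_force: [0.0, 1.1, -0.2]
opening: 0.0682
gripper_force: 0.0
```

```bash
python3 -c "
from plan import *
delta(T0+.14*Z,R0)"
```

```text
t 0.9 pos [0.3994 0.3656 0.2122] F [ 0.   1.1 -0.2] op 0.0682 gf 0.0
delta [-0.3786 -0.0581 -0.0189] [-0.103  0.152  0.591]
```

Request:
servo_tool(deltas=[[[-0.05, -0.008, -0.003, -0.014, 0.02, 0.08, 0.8], [-0.1, -0.016, -0.005, -0.028, 0.04, 0.16, 0.8], [-0.15, -0.023, -0.008, -0.041, 0.06, 0.235, 0.8], [-0.2, -0.031, -0.01, -0.055, 0.08, 0.31, 0.8], [-0.25, -0.038, -0.013, -0.068, 0.1, 0.39, 0.8], [-0.3, -0.046, -0.015, -0.082, 0.12, 0.47, 0.8], [-0.345, -0.053, -0.017, -0.094, 0.138, 0.54, 0.8], [-0.377, -0.058, -0.019, -0.103, 0.152, 0.591, 0.8]]])

```text
clock: 1.7
tool_pos: [0.5898, 0.0354, 0.1615]
ee_rot: [-0.127, 0.672, 0.72, 0.118]
wrist_force: [0.7, 0.1, -0.0]
opening: 0.0684
gripper_force: 0.0
```

```bash
python3 -c "
from plan import *
from station import vision
delta(T0+.06*Z,R0)
v=vision.get_image('wrist'); cv2.imwrite('pics/w1.png',v['image'][:,:,::-1]); pickle.dump(v,open('w1.pkl','wb'))
delta(T0+.06*Z,R0)"
```

```text
t 1.7 pos [0.5898 0.0354 0.1615] F [ 0.7  0.1 -0. ] op 0.0684 gf 0.0
delta [-0.0265 -0.0006  0.0754] [ 0.     0.002 -0.003]
t 1.75 pos [0.592  0.0303 0.1608] F [ 4.1 -5.1  1.2] op 0.0685 gf 0.0
delta [-0.021  -0.0025  0.0765] [ 0.004  0.005 -0.01 ]
```

View pics/w1.png

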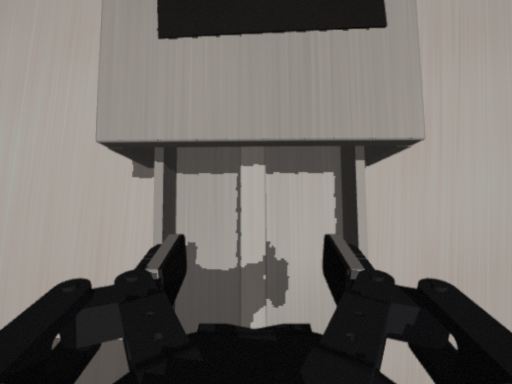

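The wrist view shows the bar (columns 240–266, middle 253) running parallel to the tool. It sits centred between the fingers, whose inner faces are at about 186 and 324. The grasp is aligned, so I descend.

Request:
servo_tool(deltas=[[[-0.004, -0.001, 0.015, 0.002, 0.002, -0.004, 0.8], [-0.008, -0.002, 0.03, 0.004, 0.004, -0.008, 0.8], [-0.012, -0.003, 0.045, 0.004, 0.004, -0.008, 0.8], [-0.017, -0.003, 0.06, 0.004, 0.004, -0.008, 0.8], [-0.021, -0.003, 0.076, 0.004, 0.004, -0.008, 0.8], [-0.021, -0.003, 0.076, 0.004, 0.004, -0.008, 0.8], [-0.021, -0.003, 0.076, 0.004, 0.004, -0.008, 0.8], [-0.021, -0.003, 0.076, 0.004, 0.004, -0.008, 0.8]]])

```text
clock: 2.55
tool_pos: [0.5849, 0.0463, 0.0842]
ee_rot: [-0.129, 0.666, 0.725, 0.118]
wrist_force: [0.4, 0.1, -0.3]
opening: 0.0686
gripper_force: 0.0
```

Run:
```python
from plan import *
from station import vision
v=vision.get_image('wrist'); im=v["image"]; pickle.dump(v,open('w2.pkl','wb'))
delta(T0,R0)
# bar edges in wrist view: bright band along rows
g=cv2.cvtColor(im,cv2.COLOR_RGB2GRAY).astype(int)
for r in (170,190,200): print(r,g[r,200:320:2].tolist())
```

```text
t 2.6 pos [0.5852 0.0461 0.0844] F [-0.1 -0.1 -0.8] op 0.0682 gf 0.0
delta [-0.0313  0.0031  0.0554] [-0.005 -0.003  0.012]
170 [90, 90, 91, 88, 87, 89, 91, 90, 89, 91, 98, 92, 94, 90, 88, 89, 90, 90, 89, 90, 92, 157, 190, 191, 192, 191, 190, 188, 189, 188, 191, 192, 192, 190, 189, 190, 190, 186, 149, 94, 91, 90, 90, 92, 92, 90, 89, 89, 90, 91, 90, 90, 91, 90, 93, 91, 92, 91, 89, 90]
190 [173, 170, 171, 167, 167, 169, 171, 171, 169, 172, 173, 175, 175, 173, 170, 173, 175, 173, 100, 90, 94, 167, 192, 193, 192, 192, 189, 189, 189, 188, 191, 193, 191, 190, 190, 190, 191, 185, 163, 183, 180, 178, 179, 181, 179, 178, 177, 177, 178, 180, 179, 177, 178, 179, 184, 180, 180, 182, 179, 178]
200 [173, 170, 171, 167, 167, 169, 171, 171, 169, 171, 172, 176, 174, 173, 171, 173, 174, 174, 169, 101, 97, 168, 192, 192, 192, 192, 189, 189, 188, 188, 191, 193, 191, 190, 189, 190, 190, 184, 161, 183, 181, 178, 178, 182, 180, 178, 178, 178, 179, 179, 179, 178, 178, 178, 184, 180, 180, 181, 180, 178]
```

Run:
```python
from plan import *
v=pickle.load(open('w2.pkl','rb'))
W=plane(v,[(242,170),(276.5,170),(242,200),(277,200)],.045); print(W.round(4))
for i in (0,2):
    m=W[i:i+2].mean(0); print("centre",m.round(4),"model x",.5915-.0715*m[1])
```

```text
[[0.5721 0.0914 0.045 ]
 [0.595  0.0933 0.045 ]
 [0.5738 0.0714 0.045 ]
 [0.5969 0.0734 0.045 ]]
centre [0.5835 0.0923 0.045 ] model x 0.5848975621384619
centre [0.5854 0.0724 0.045 ] model x 0.5863250584098335
```

Request:
servo_tool(deltas=[[[-0.006, 0.001, 0.011, -0.002, -0.001, 0.005, 0.8], [-0.012, 0.001, 0.022, -0.004, -0.002, 0.01, 0.8], [-0.018, 0.002, 0.033, -0.005, -0.003, 0.012, 0.8], [-0.023, 0.002, 0.041, -0.005, -0.003, 0.012, 0.8], [-0.028, 0.002, 0.049, -0.005, -0.003, 0.012, 0.8], [-0.031, 0.002, 0.055, -0.005, -0.003, 0.012, 0.8], [-0.031, 0.002, 0.055, -0.005, -0.003, 0.012, 0.8], [-0.031, 0.002, 0.055, -0.005, -0.003, 0.012, 0.8]]])

```text
clock: 3.4
tool_pos: [0.5878, 0.0357, 0.0214]
ee_rot: [-0.127, 0.672, 0.72, 0.118]
wrist_force: [0.5, 0.7, 0.2]
opening: 0.0684
gripper_force: 0.0
```

Request:
servo_tool(deltas=[[[0, 0, 0, 0, 0, 0, 0.6], [0, 0, 0, 0, 0, 0, 0.4], [0, 0, 0, 0, 0, 0, 0.3], [0, 0, 0, 0, 0, 0, 0.2], [0, 0, 0, 0, 0, 0, 0.1], [0, 0, 0, 0, 0, 0, 0], [0, 0, 0, 0, 0, 0, 0], [0, 0, 0, 0, 0, 0, 0]]])

```text
clock: 4.2
tool_pos: [0.5881, 0.0357, 0.0221]
ee_rot: [-0.127, 0.671, 0.72, 0.118]
wrist_force: [0.0, -1.6, 5.9]
opening: 0.0227
gripper_force: 59.9
```

```bash
cat > plan2.py <<'E'
from plan import *
TH=th(18); Rb=R.from_rotvec(-P3*TH)   # check: front up
B=C-.15*F; B[2]=.015
E
python3 - <<'E'
from plan2 import *
delta(T0,R0)
print("front after",Rb.apply(F))
T1=B+Rb.apply(T0-B)+.003*Z; print(T1); delta(T1,Rb*R0)
E
```

```text
t 4.2 pos [0.5881 0.0357 0.0221] F [ 0.  -1.6  5.9] op 0.0227 gf 59.902918338775635
delta [0.0002 0.0011 0.0005] [ 0.001 -0.    -0.001]
front after [ 0.06781002 -0.94867452  0.30904433]
[0.58838124 0.04626637 0.07546798]
t 4.2 pos [0.5881 0.0357 0.0221] F [ 0.  -1.6  5.9] op 0.0227 gf 59.902918338775635
delta [ 0.0282  0.0011 -0.0466] [ 0.    -0.314 -0.001]
```

Run:
```python
from plan2 import *
s=status.observe(); Rc=rot(s["ee_rot"]); p=s["tool_pos"]
for a,l in ((2,2),(4,3),(6.5,3),(9,3),(12,3),(15,3),(18,3),(18,3)):
    r=R.from_rotvec(-P3*th(a)); T=B+r.apply(p-B)+l*.001*Z
    print(Rc.inv().apply(T-p).round(4),(Rc.inv()*r*Rc).as_rotvec().round(3))
```

```text
[ 0.003   0.     -0.0072] [-0.    -0.035 -0.   ]
[ 0.0058  0.     -0.0134] [-0.   -0.07 -0.  ]
[ 0.0092  0.     -0.0198] [-0.    -0.113 -0.   ]
[ 0.0128  0.     -0.0261] [-0.    -0.157 -0.   ]
[ 0.0176  0.     -0.0333] [-0.    -0.209 -0.   ]
[ 0.0227  0.     -0.0404] [-0.    -0.262 -0.   ]
[ 0.0281  0.     -0.0472] [-0.    -0.314 -0.   ]
[ 0.0281  0.     -0.0472] [-0.    -0.314 -0.   ]
```

Request:
servo_tool(deltas=[[[0.003, 0, -0.007, 0, -0.035, 0, 0], [0.006, 0, -0.0135, 0, -0.07, 0, 0], [0.009, 0, -0.02, 0, -0.113, 0, 0], [0.013, 0, -0.026, 0, -0.157, 0, 0], [0.0175, 0, -0.033, 0, -0.209, 0, 0], [0.0225, 0, -0.0405, 0, -0.262, 0, 0], [0.028, 0, -0.047, 0, -0.314, 0, 0], [0.028, 0, -0.047, 0, -0.314, 0, 0]]])

```text
clock: 5.0
tool_pos: [0.5871, 0.0492, 0.0757]
ee_rot: [-0.013, 0.68, 0.733, 0.012]
wrist_force: [0.2, 0.4, -2.1]
opening: 0.0229
gripper_force: 59.1
```

Run:
```python
from plan2 import *
from station import vision
a=vision.get_image('scene')['image'][120:270,220:440,::-1]; 
w=vision.get_image('wrist')['image'][:,:,::-1]
a=cv2.resize(a,(440,300)); w=cv2.resize(w,(400,300))[:, 40:360]
cv2.imwrite('pics/lift.png',np.clip(np.hstack([a,w]).astype(int)*3//2,0,255).astype(np.uint8))
T1=B+Rb.apply(T0-B)+.003*Z
f=Rb.apply(F); delta(T1+.13*f,Rb*R0); s=status.observe(); print(rot(s["ee_rot"]).as_matrix().round(3),s["torque"])
```

```text
t 5.1 pos [0.5868 0.0466 0.075 ] F [-1.3  0.1 -1.9] op 0.023 gf 59.05364513397217
delta [-0.1225  0.0014 -0.0451] [-0.001 -0.001  0.001]
[[-0.072  0.997 -0.003]
 [ 0.997  0.072  0.036]
 [ 0.036 -0.001 -0.999]] [-0.16008393 -0.02644779 -0.01093247]
```

View pics/lift.png

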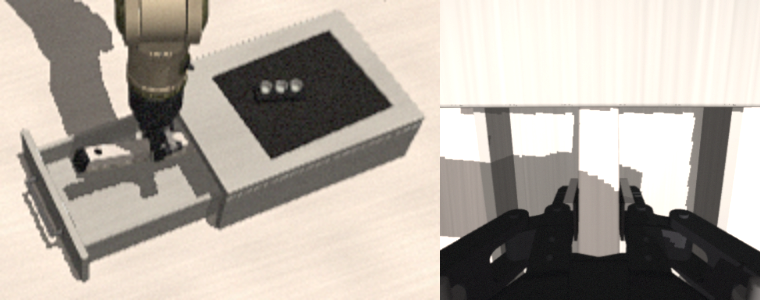

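The bar's front (cap at about (82,158) in the left panel) is tilted up, and the bar is held centred in the pads. I check the pitch from the cap before drawing it out.

```bash
cat > pitch.py <<'E'
from plan2 import *
from station import vision
def pts(name,uv,v):
    o,d=ray(v,uv); n=P3; t=((C-o)@n)/(d@n); return o+d*t[:,None]
E
python3 - <<'E'
from pitch import *
v=vision.get_image('scene'); g=cv2.cvtColor(v["image"],cv2.COLOR_RGB2GRAY)
m=np.zeros_like(g); m[185:212,250:268]=(g[185:212,250:268]<40)*255
n,l,st,c=cv2.connectedComponentsWithStats(m); 
for i in range(1,n): print(st[i],c[i].round(1))
i=1+np.argmax(st[1:,4]); q=pts('s',[c[i]],v)[0]; print("cap at",q)
f=Rb.apply(F); up=Rb.apply(Z); T1c=B+Rb.apply(C-B)+.003*Z
print("expected front face mid",T1c+.15*f,"cap mid",T1c+.143*f)
E
```

```text
[255 194   9  13  72] [258.8 200.1]
[267 195   1   2   2] [267.  195.5]
cap at [ 0.59675435 -0.07087491  0.12522531]
expected front face mid [ 0.59731751 -0.0787537   0.12497908] cap mid [ 0.59684284 -0.07211297  0.12281577]
```

Request:
servo_tool(deltas=[[[-0.015, 0, -0.0055, 0, 0, 0, 0], [-0.035, 0, -0.013, 0, 0, 0, 0], [-0.055, 0, -0.02, 0, 0, 0, 0], [-0.075, 0, -0.0275, 0, 0, 0, 0], [-0.095, 0, -0.035, 0, 0, 0, 0], [-0.115, 0, -0.042, 0, 0, 0, 0], [-0.128, 0, -0.047, 0, 0, 0, 0], [-0.128, 0, -0.047, 0, 0, 0, 0]]])

```text
clock: 5.95
tool_pos: [0.5962, -0.0876, 0.1184]
ee_rot: [-0.012, 0.684, 0.73, 0.012]
wrist_force: [0.2, -0.6, -2.7]
opening: 0.0232
gripper_force: 59.0
```

Run:
```python
from pitch import *
f=Rb.apply(F); T1=B+Rb.apply(T0-B)+.003*Z
v=vision.get_image('top'); delta(T1+.15*f+.12*Z,Rb*R0)
a=cv2.resize(v['image'][110:240,60:320,::-1],(780,390)); cv2.imwrite('pics/out.png',a)
```

```text
t 6.0 pos [ 0.596  -0.0853  0.1179] F [ 0.5  1.2 -1.5] op 0.0229 gf 59.040260910987854
delta [-0.0065  0.0018 -0.1243] [-0.    -0.    -0.004]
```

View pics/out.png

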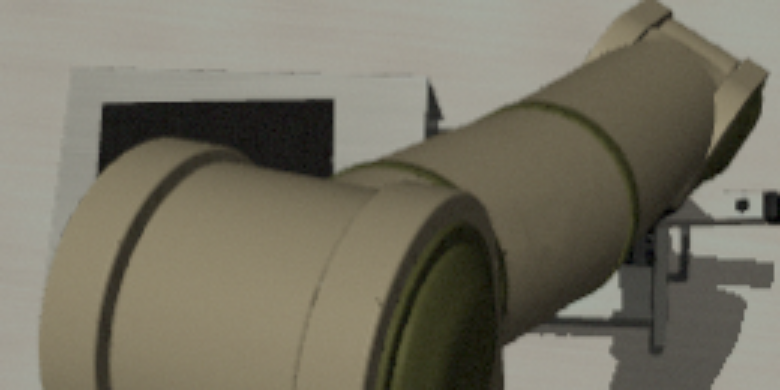

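The bar's cap now shows beyond the drawer front (768,207), and the tail should be about 2 cm clear of the worktop edge. Next I lift straight up.

Request:
servo_tool(deltas=[[[0, 0, -0.01, 0, 0, 0, 0], [0.001, 0, -0.03, 0, 0, 0, 0], [0.002, 0, -0.05, 0, 0, 0, 0], [0.003, 0, -0.075, 0, 0, 0, 0], [0.004, 0, -0.1, 0, 0, 0, 0], [0.004, 0, -0.12, 0, 0, 0, 0], [0.005, 0, -0.13, 0, 0, 0, 0], [0.005, 0, -0.13, 0, 0, 0, 0]]])

```text
clock: 6.8
tool_pos: [0.5968, -0.0819, 0.2491]
ee_rot: [-0.012, 0.681, 0.732, 0.013]
wrist_force: [0.8, 0.7, -1.9]
opening: 0.0228
gripper_force: 59.1
```

```bash
cat > fin.py <<'E'
from pitch import *
y7=th(7); F2=np.array([np.sin(y7),-np.cos(y7),0]); R2=tool(A,F2)
off=R0.inv().apply(T0-C)          # bar centre -> TCP in tool axes
M=np.array([.580,.2963,.112]); CT=M+[0,0,.107]; T2=CT+R2.apply(off)
E
python3 - <<'E'
from fin import *
v=vision.get_image('scene'); cv2.imwrite('pics/up.png',v['image'][60:320,100:480,::-1])
print(off,T2); delta(T2+.04*Z,R2)
E
```

```text
[-1.74247382e-02 -3.76761594e-18  2.54788675e-03] [0.58188928 0.28091308 0.21064616]
t 6.85 pos [ 0.5962 -0.0819  0.2479] F [-0.5  0.1 -3.6] op 0.0228 gf 59.05100405216217
delta [0.3628 0.0117 0.0101] [ 0.009  0.313 -0.05 ]
```

View pics/up.png

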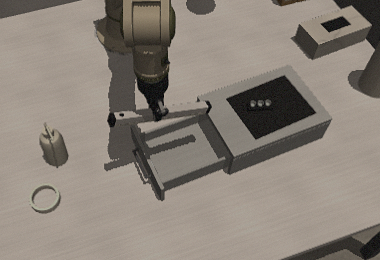

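The bar is fully out and above the drawer, held near its middle, and everything else is undisturbed. Next I level it and carry it over the mat.

Request:
servo_tool(deltas=[[[0.006, 0, 0, 0.001, 0.03, -0.005, 0], [0.02, 0.001, 0.001, 0.002, 0.075, -0.012, 0], [0.04, 0.002, 0.001, 0.004, 0.125, -0.02, 0], [0.065, 0.002, 0.002, 0.005, 0.18, -0.028, 0], [0.095, 0.003, 0.003, 0.007, 0.23, -0.037, 0], [0.125, 0.004, 0.004, 0.008, 0.275, -0.044, 0], [0.155, 0.005, 0.005, 0.009, 0.3, -0.048, 0], [0.185, 0.006, 0.006, 0.009, 0.313, -0.05, 0]]])

```text
clock: 7.65
tool_pos: [0.5889, 0.1032, 0.2473]
ee_rot: [-0.131, 0.653, 0.737, 0.115]
wrist_force: [0.2, 1.0, -1.8]
opening: 0.0229
gripper_force: 59.0
```

```bash
python3 -c "
from fin import *
delta(T2+.02*Z,R2)"
```

```text
t 7.65 pos [0.5889 0.1032 0.2473] F [ 0.2  1.  -1.8] op 0.0229 gf 59.04490828514099
delta [0.1609 0.0143 0.0763] [-0.001 -0.001 -0.003]
```

Request:
servo_tool(deltas=[[[0.028, 0.003, 0.013, 0, 0, 0, 0], [0.055, 0.005, 0.026, 0, 0, 0, 0], [0.08, 0.007, 0.038, 0, 0, 0, 0], [0.105, 0.009, 0.05, 0, 0, 0, 0], [0.13, 0.012, 0.062, 0, 0, 0, 0], [0.148, 0.013, 0.07, 0, 0, 0, 0], [0.158, 0.014, 0.075, 0, 0, 0, 0], [0.158, 0.014, 0.075, 0, 0, 0, 0]]])

```text
clock: 8.45
tool_pos: [0.5814, 0.2783, 0.2312]
ee_rot: [-0.13, 0.652, 0.738, 0.114]
wrist_force: [-0.1, -0.4, -2.8]
opening: 0.0229
gripper_force: 59.0
```

Request:
servo_tool(deltas=[[[0, 0, 0, 0, 0, 0, 0], [0, 0, 0, 0, 0, 0, 0], [0, 0, 0, 0, 0, 0, 0], [0, 0, 0, 0, 0, 0, 0], [0, 0, 0, 0, 0, 0, 0], [0, 0, 0, 0, 0, 0, 0], [0, 0, 0, 0, 0, 0, 0], [0, 0, 0, 0, 0, 0, 0]]])

```text
clock: 9.25
tool_pos: [0.5821, 0.2767, 0.2317]
ee_rot: [-0.13, 0.653, 0.737, 0.115]
wrist_force: [0.3, 0.2, -2.5]
opening: 0.023
gripper_force: 59.0
```

Run:
```python
from fin import *
delta(T2,R2)
v=vision.get_image('scene'); pickle.dump(v,open('s3.pkl','wb')); w=vision.get_image('top'); pickle.dump(w,open('t3.pkl','wb'))
a=cv2.resize(v['image'][90:240,270:470,::-1],(440,330)); b=cv2.resize(w['image'][100:240,20:220,::-1],(360,252))
b=cv2.copyMakeBorder(b,0,78,0,0,cv2.BORDER_CONSTANT)
cv2.imwrite('pics/mat.png',np.hstack([a,b]))
```

```text
t 9.25 pos [0.5821 0.2767 0.2317] F [ 0.3  0.2 -2.5] op 0.023 gf 59.029560685157776
delta [-0.0032  0.0003  0.0213] [ 0.001  0.001 -0.001]
```

View pics/mat.png

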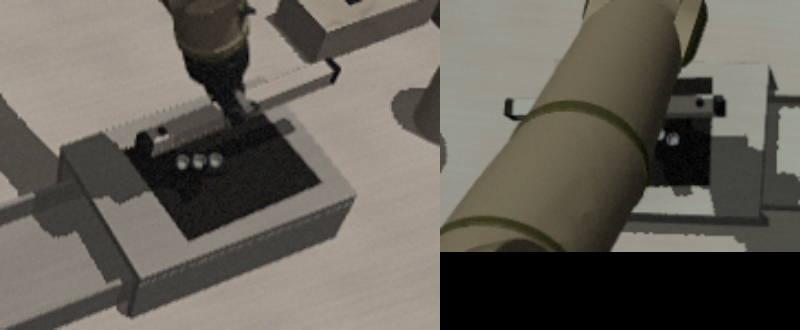

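Run:
```python
from fin import *
v=pickle.load(open('s3.pkl','rb')); w=pickle.load(open('t3.pkl','rb'))
def near(im,box,t=38):
    g=cv2.cvtColor(im["image"],cv2.COLOR_RGB2GRAY); x0,y0,x1,y1=box
    n,l,st,c=cv2.connectedComponentsWithStats((g[y0:y1,x0:x1]<t).astype(np.uint8))
    i=1+np.argmax(st[1:,4]); print(st[i],(c[i]+[x0,y0]).round(1)); return c[i]+[x0,y0]
def tri(a,b):
    o1,d1=ray(v,[a]); o2,d2=ray(w,[b]); A=np.c_[d1[0],-d2[0]]; t=np.linalg.lstsq(A,o2-o1,rcond=None)[0]
    p,q=o1+d1[0]*t[0],o2+d2[0]*t[1]; print(((p+q)/2).round(4),"gap",np.linalg.norm(p-q).round(4)); return (p+q)/2
f=tri(near(v,(330,148,342,161)),near(w,(171,152,184,166)))
b=tri(near(v,(412,114,428,130)),near(w,(54,152,66,166)))
print("len",np.linalg.norm(f-b),"mid",(f+b)/2,"want",CT,"pitch",np.degrees(np.arcsin((f-b)[2]/.29)))
s=status.observe(); print("model centre",s["tool_pos"]-rot(s["ee_rot"]).apply(off))
```

```text
[ 0  2 10 11 81] [334.5 155.8]
[ 1  2  6 11 57] [174.5 159.2]
[0.5969 0.1508 0.2391] gap 0.0004
[ 6  2  7 12 28] [421.2 121.1]
[ 2  4  7 10 37] [ 57.9 160.6]
[0.5628 0.4416 0.2414] gap 0.0027
len 0.29276265048620287 mid [0.57986995 0.29619419 0.24022346] want [0.58   0.2963 0.219 ] pitch -0.4460598654982546
model centre [0.58025107 0.29212109 0.24002014]
```

Triangulating both caps gives a level bar (-0.4°) centred on the mat, with its middle at z = 0.240. I lower it the last 2 cm.

Request:
servo_tool(deltas=[[[-0.001, 0, 0.003, 0, 0, 0, 0], [-0.002, 0, 0.008, 0, 0, 0, 0], [-0.003, 0, 0.013, 0, 0, 0, 0], [-0.004, 0, 0.017, 0, 0, 0, 0], [-0.005, 0, 0.02, 0, 0, 0, 0], [-0.005, 0, 0.02, 0, 0, 0, 0], [-0.005, 0, 0.02, 0, 0, 0, 0], [-0.005, 0, 0.02, 0, 0, 0, 0]]])

```text
clock: 10.15
tool_pos: [0.582, 0.2788, 0.2114]
ee_rot: [-0.13, 0.653, 0.737, 0.115]
wrist_force: [0.6, -0.9, -1.4]
opening: 0.0231
gripper_force: 59.0
```

Request:
servo_tool(deltas=[[[0, 0, 0, 0, 0, 0, 0], [0, 0, 0, 0, 0, 0, 0], [0, 0, 0, 0, 0, 0, 0], [0, 0, 0, 0, 0, 0, 0], [0, 0, 0, 0, 0, 0, 0], [0, 0, 0, 0, 0, 0, 0], [0, 0, 0, 0, 0, 0, 0], [0, 0, 0, 0, 0, 0, 0]]])

```text
clock: 10.95
tool_pos: [0.5819, 0.2788, 0.2112]
ee_rot: [-0.13, 0.653, 0.737, 0.115]
wrist_force: [0.3, 0.3, -1.4]
opening: 0.0228
gripper_force: 59.0
```

Run:
```python
from fin import *
from station import env
s=status.observe(); c=s["tool_pos"]-rot(s["ee_rot"]).apply(off); print("model centre",c,"above mat",c[2]-.112,np.abs(s["joint_velocities"]).max())
if abs(c[2]-.219)<.006 and abs(c[1]-.2945)<.006: print(env.hand_in())
```

```text
model centre [0.57999126 0.29418059 0.21952216] above mat 0.10752216481704456 0.0012848427123253294
the job is handed in; nothing more can be done
None
```

The job is handed in at about 11 s. The light bar was tilted, drawn out, and is held level, lens down, within about 2 mm of the mat's centre, its middle 10.8 cm and its lens about 9 cm above the mat. The other things looked undisturbed in the pictures.

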